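# Let the sprung spice tray out of its caddy

## Task

Open the spice caddy's spring-loaded tray without letting it fly: press the side clamp's orange thumb pad down with one fingertip and, keeping it pressed, stop the tray with the other finger, waiting a little way in front of it, when it has popped out and before it is half-way. Then let the tray out slowly against your finger all the way to its stop and move clear, with the clamp sprung back up. Only push and touch, grip nothing; the two jars must stay standing in the tray, untouched, and the things around the caddy must be left alone.

Things in the scene. Friction and masses are not known exactly. Their poses are not given: they have to be found in the camera images.
- caddy: Grey plastic tray housing, open on top, 200 mm long (its x), 130 mm wide (y), walls 55 mm high, screwed to the board: it does not move. Origin: centre of its underside, on the board (z = 0). Its +x is the way the tray comes out; the side clamp is on its +y side. All offsets below marked 'caddy' are in this frame with the tray shut.
- tray_slide (a joint): How far the white tray is out of the caddy along caddy +x, m: 0 shut and latched, 0.080 at its stop. A spring drum pushes it out all the way with about 3 N (it moves about 0.6 kg with its jars); let go, it shoots out to the stop in about a quarter of a second, and it stays there.
- tray: The white tray. Its upright front panel is 126 mm wide (y), 60 mm high, 6 mm thick. Origin, moving with the tray: mid-height and mid-width of the panel's inner face, at caddy (100, 0, 38) mm; axes as the caddy's. The panel's outer face, where a finger stops it, is 6 mm farther along +x; its top edge is 68 mm above the board. In front of it the board is free.
- clamp_hinge (a joint): Angle of the steel side-clamp lever, rad: 0 up (latched, its spring holds it there), about 0.08 where the tray is let go, 0.13 fully down; springs back when let go.
- clamp: The side clamp: a steel lever with an orange ribbed thumb pad, 32 x 32 mm, 12 mm thick, at its front end, beside the tray's front corner and outside the housing. Origin: centre of the pad's top face, at caddy (85, 90, 48) mm, that is 48 mm above the board. Press straight down: the tray is let go after about 6 mm (about 5.5 N), bottom at 10 mm (about 7 N). Nothing of the tray passes over the pad.
- jar_red: A small glass spice jar (44 mm across, 62 mm tall, steel lid and clasp, red spice), loose in the tray's left (+y) well; origin: centre of its underside. It stands on the tray floor 13 mm above the board, its top at 75 mm and its axis 60 mm behind the tray's front panel.
- jar_yellow: The same jar with yellow spice, in the tray's right (-y) well.
- tall_jar_mid (a point): Centre of a glass spice jar, 56 mm across, 100 mm tall, with hinged lid and steel clasp, green herbs; stands loose on the board to the right of the tray's way out.
- tongs_mid (a point): Middle of the steel tongs, 240 mm long, 60 mm wide, 22 mm high, lying on the board beside the caddy.
- brush: Wooden basting brush lying on the board beside the caddy, 210 mm long, 40 mm wide, 19 mm high; origin at its middle, on the board.
- plate: White melamine plate, 170 mm across, 18 mm high, on the board to the left of the tray's way out; origin at its centre underneath.
Not all that is in view belongs to the job. Leave any black or brown look-alike of the jar_red alone.

How it is judged:
On the way:
1. with one finger still pressing the thumb pad, the other has stopped the popped tray 4 to 40 mm out (contact force between the fingers and clamp above 1 N and contact force between the fingers and tray above 0.5 N and value of joint tray_slide between 0.004 and 0.04 m and velocity of joint tray_slide below 0.03 m/s), for 0.2 s.
At the end, for the whole second after the job is handed in: The tray is out at its stop (over 76 of 80 mm) and at rest, the clamp lever is back up, and both jars stand upright in the tray (value of joint tray_slide above 0.076 m and velocity of joint tray_slide below 0.01 m/s and value of joint clamp_hinge below 0.03 rad and angle between each of jar_red, jar_yellow's own z axis and vertical below 0.15 rad and height (world z) of each of jar_red, jar_yellow below 0.02 m and horizontal distance between each of jar_red, jar_yellow and tray below 0.075 m); the robot touches nothing.
It fails at once if the tray flew out: faster than 0.25 m/s when more than 45 mm out (value of joint tray_slide above 0.045 m and velocity of joint tray_slide above 0.25 m/s).
It fails at once if a jar in the tray was touched by the robot, tipped over 0.35 rad or lifted over 15 mm (angle between any of jar_red, jar_yellow's own z axis and vertical above 0.35 rad or height (world z) of any of jar_red, jar_yellow above 0.028 m or contact force between any of the arm, the fingers and jar_red above 0.5 N or contact force between any of the arm, the fingers and jar_yellow above 0.5 N).
It fails at once if the tray was squeezed: a finger force over 15 N on it once it is more than 45 mm out (value of joint tray_slide above 0.045 m and contact force between the fingers and tray above 15 N).
It fails at once if a thing beside the caddy was moved more than 15 mm (distance of any of tall_jar_mid, tongs_mid, brush, plate from where it was at the start of the episode above 0.015 m).
It also fails if it takes over 42 s, if anything falls off the work surface, if the arm or the gripper's body presses on something with over 40 N, if the wrist force passes 120 N, or if a joint passes its speed limit or range.

## Robot

A 6-joint arm with a two-finger parallel gripper is mounted at the origin on the work surface. World frame = base frame: x ahead of the robot, y to its left, z up, the work surface at z = 0. Lengths are in m, angles in rad, forces in N, time in s.
With the tool pointing down it reaches from about 0.375 to 0.9 m from the base axis. Payload 3.1 kg.
Tool frame: the origin (TCP) lies between the finger pads; the fingertips stand 25 mm ahead of it and the grasp point (between the pads) lies 6 mm ahead of it (bot.tcp_to_tips is the distance from the TCP to the fingertips, in m); z points along the fingers, y is the direction in which the jaws open and shut (so a half turn about z gives the same grasp; the last joint's range is limited). The gripper opens to 85 mm and grips with 20 to 120 N. Pads are 22 mm wide; open, the fingers measure 114 mm over their backs; the gripper's body (76 mm by 85 mm) begins 54 mm behind the grasp point. The pads swing forward as they close: fully open they stand 13 mm farther back than shut.
Start: joints at [-1.421, 0.527, 1.433, -0, 1.181, -0.178], TCP at [0.201, -0.592, 0.256] pointing down, gripper open.
Joint ranges: [-3.08, 3.08], [-0.75, 2.2], [0.22, 2.44], [-1.43, 4.57], [0, 2.65], [-2.85, 2.85]. Speed limits (rad/s): [2.79, 2.79, 3.14, 3.14, 3.14, 3.14].

## Interface

Orientations are given as a rotation vector (axis times angle).
In Python, from rig import bot gives the robot as it stands. Calls block until the motion is done:
- bot.goto(position, orientation): joint-space move of the TCP to a pose.
- bot.move_linear(position, rotation=None, feed=0.15): straight line of the TCP; rotation=None keeps the orientation; feed is the mean speed in m/s.
- bot.move_j(angles): joint-space move.
- bot.let_go() and bot.gripper_close(): open the fingers fully, or close them until they stop; the grip force is fixed at half the most.
- bot.pause(seconds).
- bot.inverse_kinematics(position, orientation): joint angles nearest the present ones, or None.
- bot.capture(name): name is "scene" or "top" or "wrist"; returns the picture (400x640x3 uint8, red, green, blue); there is no depth.
- bot.calibration(name): a dict with "fx", "fy", "cx", "cy" (pixels), "rvec" (rotation vector, rad) and "tvec" (3), from world to camera coordinates, as OpenCV has them. Camera axes: x right, y down, z forward; pixel columns grow to the right and rows downward; lengths in m; the calibration is good to about 2 mm. A picture is of the moment at which its call begins: read the wrist's pose just before it. calibration takes no time and is no camera call; for the wrist camera it gives the pose at the moment of the call.
A pose or a line that the arm cannot do raises bot.PlanningError and nothing moves.
- bot.close_job(): hands the job in, once; it reports no verdict.
Trained networks look in the newest picture that a camera, given by its name, has taken for a name from the list of things; names that differ only in an ending like _2 or _b are one class to them, and where a whole thing is asked for, a point or a joint stands for the part that bears it (a point fixed in the world has none). Each returns a list of dicts, best first, with "confidence" (0 to 1); they miss things now and then, are a little off and sometimes report something else, mostly with a low value. They report only what shows in the picture. A call takes as long as a camera call. They do not tell look-alikes from the thing itself.
- bot.spot_in(camera, name): "at" ([row, column] as shares, 0 to 1, of the picture: columns of its width, rows of its height, amid what is visible of it).
- bot.trace(camera, name): "mask" (400x640 bool, what is visible of it) and "at" ([row, column] as shares, 0 to 1, of the picture: columns of its width, rows of its height, amid what is visible of it).
- bot.landmark_of(camera, name): "at" ([row, column] as shares, 0 to 1, of the picture: columns of its width, rows of its height: a listed point, or the origin of a listed thing).
Readings, each from a call of its own:
- bot.read_t(): time.
- bot.read_joint_positions(): joint angles.
- bot.read_qvel(): joint speeds.
- bot.read_effort(): joint torques, N m.
- bot.read_tcp_pos(): TCP position.
- bot.read_tool_rot(): TCP orientation.
- bot.read_ft_force(): force on the tool from outside, world axes, zero at the start.
- bot.read_torque(): the same for the moment, N m.
- bot.read_finger_gap(): finger opening in m.
Only numpy, scipy, OpenCV 4.12 (cv2) and the standard library are available. Lean on these libraries where they do the work, as an engineer would, in place of code of your own. Each camera call takes 0.05 s, during which the arm holds its last target. There are 200 camera calls.

## Working session

There is one attempt and no reset: what is moved stays moved. The work goes in short steps, each a Python script; the robot and the scene stay as the last script left them, time stands still between calls to the robot, and variables do not carry over. Pictures are saved under pics/ and viewed, about 8 in all and at most 12, crops included, and the job is handed in when it is done.

```bash
ls; mkdir -p pics; cat > h.py <<'E'
import numpy as np, cv2
from rig import bot
def save(cam,name):
    im=bot.capture(cam); cv2.imwrite(f'pics/{name}.png',im[:,:,::-1]); return im
def ray(cam,rc,z):
    c=bot.calibration(cam); R=cv2.Rodrigues(np.array(c['rvec'],float))[0]; t=np.array(c['tvec'],float)
    u,v=rc[1]*640,rc[0]*400
    d=R.T@np.array([(u-c['cx'])/c['fx'],(v-c['cy'])/c['fy'],1]); o=-R.T@t
    return o+d*(z-o[2])/d[2]
E
python3 - <<'E'
from h import *
Z=dict(tray=.038,clamp=.048,jar_red=.013,jar_yellow=.013,tall_jar_mid=.05,tongs_mid=.011,brush=0,plate=0,caddy=0)
for cam in('top','scene'):
    save(cam,cam+'1')
    for n,z in Z.items():
        for r in bot.landmark_of(cam,n)[:3]:
            print(cam,n,round(r['confidence'],2),np.round([r['at'][0]*400,r['at'][1]*640]),np.round(ray(cam,r['at'],z),4))
print(bot.read_t(),bot.read_tool_rot(),bot.read_finger_gap(),bot.tcp_to_tips)
E
```

```text
pics
top tray 0.69 [187. 354.] [ 0.5494 -0.0634  0.038 ]
top clamp 0.93 [180. 316.] [0.5644 0.0176 0.048 ]
top jar_red 0.97 [116. 401.] [ 0.7067 -0.1692  0.013 ]
top jar_red 0.91 [283. 274.] [0.3431 0.1094 0.013 ]
top jar_red 0.85 [212. 332.] [ 0.4964 -0.0166  0.013 ]
top jar_yellow 0.87 [219. 360.] [ 0.4825 -0.0793  0.013 ]
top tall_jar_mid 0.81 [186. 473.] [ 0.55   -0.3148  0.05  ]
top tongs_mid 0.76 [262. 412.] [ 0.3869 -0.1918  0.011 ]
top tongs_mid 0.2 [219. 360.] [ 0.4814 -0.0783  0.011 ]
top brush 0.61 [217. 252.] [0.4874 0.1577 0.    ]
top plate 0.57 [103. 276.] [0.7382 0.104  0.    ]
top caddy 0.87 [230. 339.] [ 0.4566 -0.0325  0.    ]
scene tray 0.79 [192. 290.] [ 0.5523 -0.0685  0.038 ]
scene clamp 0.74 [211. 318.] [0.5704 0.0164 0.048 ]
scene jar_red 0.75 [229. 206.] [ 0.7146 -0.1591  0.013 ]
scene jar_red 0.74 [193. 324.] [ 0.4932 -0.0228  0.013 ]
scene jar_red 0.69 [182. 411.] [0.3509 0.1183 0.013 ]
scene jar_yellow 0.81 [176. 306.] [ 0.4708 -0.0867  0.013 ]
scene jar_yellow 0.68 [146. 210.] [ 0.5171 -0.3475  0.013 ]
scene tall_jar_mid 0.71 [148. 208.] [ 0.5548 -0.3044  0.05  ]
scene tongs_mid 0.56 [142. 296.] [ 0.3807 -0.1849  0.011 ]
scene brush 0.82 [235. 399.] [0.4948 0.1664 0.    ]
scene plate 0.64 [307. 304.] [0.7395 0.1062 0.    ]
scene caddy 0.96 [190. 327.] [ 0.4684 -0.0304  0.    ]
1.0 [ 3.09944500e+00  5.12571476e-01 -4.61465461e-06] 0.08574053775392193 0.025
```

View pics/top1.png

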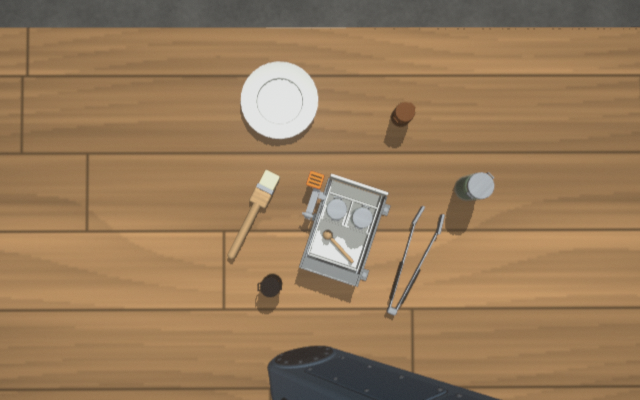

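View pics/scene1.png

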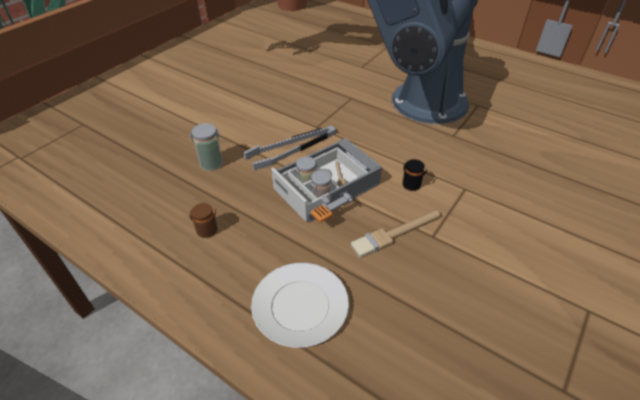

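The top picture shows the caddy at (339,230), the orange pad at (316,180), the front panel from (332,177) to (387,192), and the caddy's two jars at (336,210) and (362,217). The look-alikes are brown (403,113) and black (271,285), both on the board. The scene view agrees, with the pad at (320,212). Next I'll look from above with the wrist camera, already in the pressing orientation.

```bash
cat >> h.py <<'E'
from scipy.spatial.transform import Rotation as Ro
def rot2(th,v): c,s=np.cos(th),np.sin(th); return np.array([c*v[0]-s*v[1],s*v[0]+c*v[1]])
def ori(th,d,sgn):   # tool z down, tool y along caddy direction d
    y=np.r_[sgn*rot2(th,np.array(d)/np.linalg.norm(d)),0]; z=np.array([0,0,-1.]); x=np.cross(y,z)
    return Ro.from_matrix(np.c_[x,y,z]).as_rotvec()
E
python3 - <<'E'
from h import *
th=np.radians(-19); 
for s in(1,-1):
    o=ori(th,(45,-89),s); q=bot.inverse_kinematics([.56,-.03,.27],o); print(s,q)
    q2=bot.inverse_kinematics([.66,-.05,.05],o); print(q2)
best=min((1,-1),key=lambda s:abs(bot.inverse_kinematics([.56,-.03,.27],ori(th,(45,-89),s))[5]))
print(best); bot.goto([.56,-.03,.27],ori(th,(45,-89),best)); save('wrist','w1'); 
for n,z in dict(tray=.038,clamp=.048,jar_red=.013,jar_yellow=.013,caddy=0).items():
    for r in bot.landmark_of('wrist',n)[:2]:
        print(n,round(r['confidence'],2),np.round([r['at'][0]*400,r['at'][1]*640]),np.round(ray('wrist',r['at'],z),4))
print(bot.read_t())
E
```

```text
1 [-2.52766437e-01  4.24759291e-01  1.58008930e+00 -4.44089210e-16
  1.13674407e+00  1.18151056e+00]
[-2.44110595e-01  8.37109790e-01  1.46366218e+00 -4.44089210e-16
  8.40820682e-01  1.19016641e+00]
-1 [-2.52766437e-01  4.24759291e-01  1.58008930e+00 -4.44089210e-16
  1.13674407e+00 -1.96008209e+00]
[-2.44110595e-01  8.37109790e-01  1.46366218e+00 -4.44089210e-16
  8.40820682e-01 -1.95142625e+00]
1
tray 0.71 [177. 352.] [ 0.5517 -0.0683  0.038 ]
clamp 0.9 [159. 273.] [0.562  0.0207 0.048 ]
jar_red 0.86 [208. 305.] [ 0.4999 -0.0195  0.013 ]
jar_red 0.6 [ 44. 463.] [ 0.706  -0.1645  0.013 ]
jar_yellow 0.8 [225. 345.] [ 0.4841 -0.0724  0.013 ]
caddy 0.78 [238. 314.] [ 0.4556 -0.0374  0.    ]
3.675
```

View pics/w1.png

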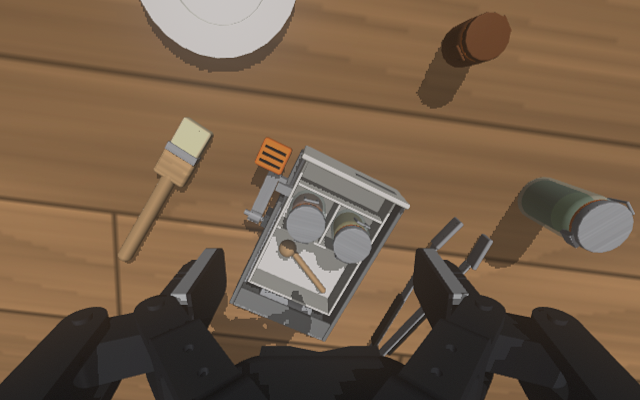

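The wrist view shows the pad at (273,155), the panel's top edge from (305,147) to (409,206), and the jars standing in the tray at (305,218) and (352,238). Next I'll compute the caddy's yaw and position.

```bash
python3 - <<'E'
from h import *
im=cv2.imread('pics/w1.png'); cv2.imwrite('pics/w1c.png',cv2.resize(im[125:225,235:425],None,fx=4,fy=4,interpolation=cv2.INTER_CUBIC))
hsv=cv2.cvtColor(im,cv2.COLOR_BGR2HSV)
m=cv2.inRange(hsv,(5,180,150),(20,255,255)); m[:, :240]=0; m[:,310:]=0; m[:120]=0;m[190:]=0
m=cv2.morphologyEx(m,cv2.MORPH_CLOSE,np.ones((7,7)))
n,l,st,ce=cv2.connectedComponentsWithStats(m); k=1+st[1:,4].argmax(); u,v=ce[k]; print('pad px',u,v,st[k])
print(ray('wrist',(v/400,u/640),.048), cv2.minAreaRect(np.argwhere(l==k)[:,::-1].astype(np.float32)))
P=[ray('wrist',(b/400,a/640),.068) for a,b in((305,147),(410,205))]; d=P[0]-P[1]
print(P,np.hypot(*d[:2]),np.degrees(np.arctan2(-d[0],d[1])))
t0=np.array([.5515,-.067]);
E
```

```text
pad px 272.62233375156836 155.25846925972397 [255 138  36  36 797]
[0.56639584 0.02161068 0.048     ] ((272.3000183105469, 155.4000244140625), (28.621667861938477, 28.174455642700195), 26.56505012512207)
[array([ 0.58290055, -0.01192845,  0.068     ]), array([ 0.53728786, -0.12863285,  0.068     ])] 0.12530137604787914 -21.34752407434272
```

View pics/w1c.png

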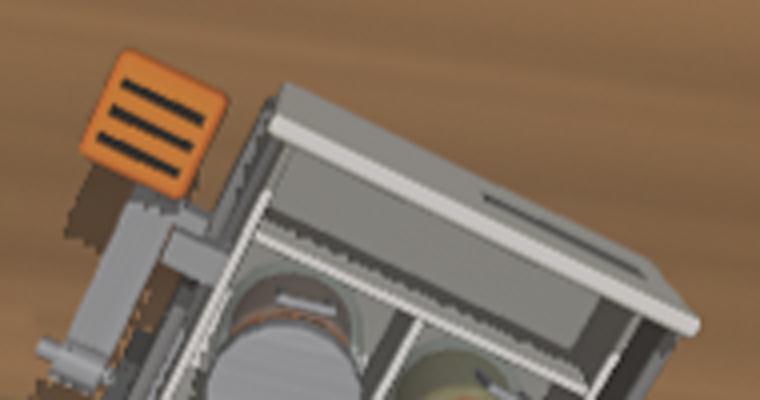

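The crop confirms the orange pad at (273,155). The light strip is the panel's top edge, and its outer edge runs from (304.5,153) to (410,204.5). I had taken in the bottom of the outer face before, so I'll recompute.

```bash
python3 - <<'E'
from h import *
P=[ray('wrist',(b/400,a/640),.068) for a,b in((304.5,153),(410,204.8))]; d=P[0]-P[1]
th=np.arctan2(-d[0],d[1]); print(P,np.hypot(*d[:2]),np.degrees(th))
pad=np.array([.5664,.0216])
r=np.array([.556,.0216])
for t in (th,np.radians(-20)):
    mid=(P[0]+P[1])[:2]/2
    print('outer mid->origin',mid-rot2(t,(.106,0)),'pad->origin',pad-rot2(t,(.085,.09)),'pad in caddy rel mid',rot2(-t,pad-mid))
# wrist camera offset & tips geometry check
c=bot.calibration('wrist');R=cv2.Rodrigues(np.array(c['rvec']))[0];print('cam',-R.T@np.array(c['tvec']),bot.read_tcp_pos(),R[0],c['fx'])
# pad square side direction, from image angle 26.57
a=np.radians(26.565); e=[ray('wrist',((155.3+k*np.sin(a))/400,(272.5+k*np.cos(a))/640),.048) for k in(-14,14)]; d=e[0]-e[1]; print(np.hypot(*d[:2]),np.degrees(np.arctan2(-d[0],d[1])))
E
```

```text
[array([ 0.57687098, -0.01216896,  0.068     ]), array([ 0.53750514, -0.12858489,  0.068     ])] 0.12289157447678756 -18.682873081441674
outer mid->origin [ 0.45677362 -0.03642196] pad->origin [ 0.4570493  -0.03642951] pad in caddy rel mid [-0.02073643  0.09008116]
outer mid->origin [ 0.45758064 -0.03412279] pad->origin [ 0.45574431 -0.03390062] pad in caddy rel mid [-0.02280157  0.08958071]
cam [ 0.63240236 -0.01915062  0.38653592] [ 0.56000809 -0.03043921  0.26996912] [ 0.13526353 -0.99080904  0.00110214] 320.5251901716513
0.029366833864276957 -19.49689734385649
```

Panel and pad agree to about 1 mm: origin (0.457, -0.036), yaw about -18.9°. Now I'll descend with the pad finger over the pad and the other finger about 13 mm ahead of the panel, feeling for contact.

```bash
cat >> h.py <<'E'
TH=np.radians(-18.9); OR=np.array([.4569,-.0362])
W=lambda x,y,z: np.r_[OR+rot2(TH,(x/1000,y/1000)),z]
U=np.array([45,-89])/np.hypot(45,89); O=ori(TH,U,1)
CX,CY=np.array([87,90])+50*U
E
python3 - <<'E'
from h import *
bot.goto(W(CX,CY,.15),O); bot.move_linear(W(CX,CY,.085),feed=.08); f0=np.array(bot.read_ft_force())
print(f0,bot.read_t()); z=.085
while z>.054:
    z-=.002; bot.move_linear(W(CX,CY,z),feed=.03); f=np.array(bot.read_ft_force())-f0
    if f[2]>1.2: break
print(z,f,bot.read_tcp_pos(),bot.read_t()); save('wrist','w2')
E
```

```text
[ 0.96793875 -0.08875277  0.37083771] 5.1917
0.05899999999999998 [-0.76720427  0.08799933  1.30824803] [ 0.57559776 -0.02883473  0.05922749] 8.4417
```

View pics/w2.png

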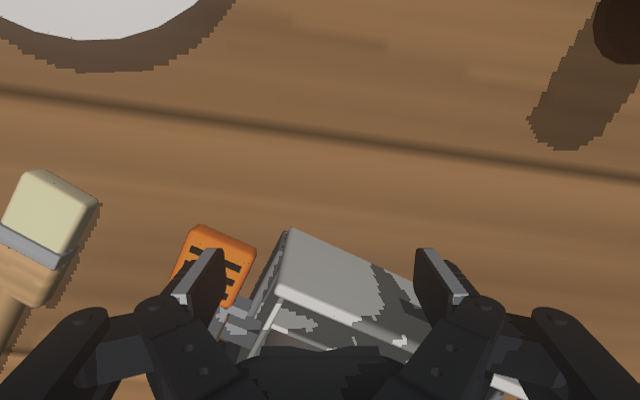

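Contact is at TCP z = 0.059, which puts the tip at about 47 mm with the open-finger offset, matching the pad height. The picture shows the left fingertip over the pad (about (205,275)) and the right finger (about (440,275)) ahead of the panel. Now I'll press.

```bash
python3 - <<'E'
from h import *
for z in (.056,.054,.052,.051,.050,.049):
    bot.move_linear(W(CX,CY,z),feed=.03); print(z,np.round(bot.read_ft_force(),2),bot.read_t())
bot.pause(.5); print(np.round(bot.read_ft_force(),2),bot.read_tcp_pos())
save('wrist','w3')
for r in bot.landmark_of('wrist','tray')[:2]: p=ray('wrist',r['at'],.038); print(r['confidence'],rot2(-TH,p[:2]-OR)*1000)
E
```

```text
0.056 [-0.17  0.95  4.12] 8.7417
0.054 [ 2.65 -0.17  3.65] 8.9917
0.052 [ 2.85 -0.85  6.42] 9.2417
0.051 [ 1.97 -1.64  7.02] 9.4917
0.05 [ 2.85 -1.12  7.5 ] 9.7417
0.049 [ 2.01 -1.44  8.1 ] 9.9917
[2.84 0.04 8.13] [ 0.57672842 -0.0292294   0.05001759]
0.63 [114.1608664    0.89134712]
```

View pics/w3.png

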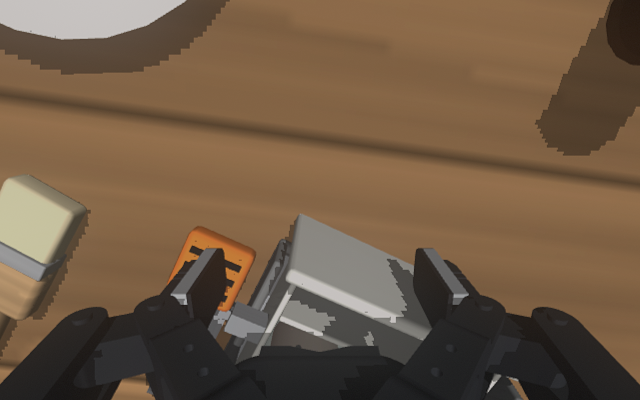

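The tray has popped out about 13 mm and rests on the right finger (about 2.8 N in x) while the pad is held down (8 N). Next I'll release the pad by lifting, with the finger still overlapping the panel, then let the tray out slowly.

```bash
python3 - <<'E'
from h import *
bot.pause(.3)
bot.move_linear(W(CX,CY,.065),feed=.02); print(np.round(bot.read_ft_force(),2),bot.read_t())
for dx in (15,30,45,55,62,67,72,78):
    bot.move_linear(W(CX+dx,CY,.065),feed=.03); print(dx,np.round(rot2(-TH,bot.read_ft_force()[:2]),2),bot.read_t())
save('wrist','w4')
for r in bot.landmark_of('wrist','tray')[:2]: p=ray('wrist',r['at'],.038); print(r['confidence'],rot2(-TH,p[:2]-OR)*1000)
E
```

```text
[ 5.08 -0.51 -2.83] 11.8417
15 [2.69 0.19] 12.4917
30 [2.87 1.73] 13.1417
45 [2.63 0.12] 13.7917
55 [2.98 1.18] 14.275
62 [2.68 1.37] 14.6583
67 [1.12 0.14] 14.975
72 [ 0.69 -0.04] 15.2917
78 [-0.06  0.06] 15.6417
0.84 [179.4437485    1.23662042]
```

View pics/w4.png

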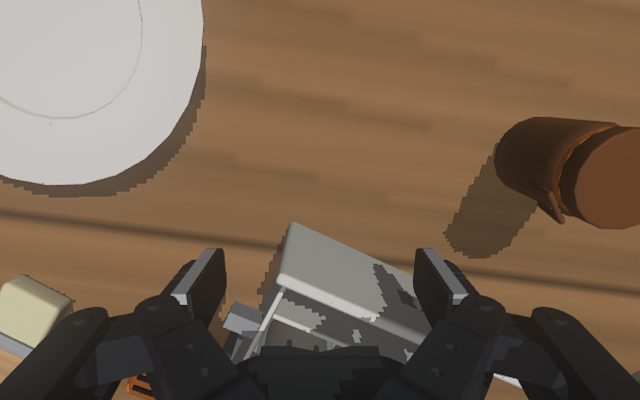

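The tray followed at about 3 N until roughly 66 mm of finger travel, and the force then fell to zero. The picture shows the panel free of the finger, with a gap around (425,280), and the brown jar well clear. I'll go straight up and check.

```bash
python3 - <<'E'
from h import *
bot.move_linear(W(CX+80,CY,.2),feed=.1); bot.goto(W(CX-5,CY,.29),O); bot.pause(.2); save('wrist','w5')
for n,z in dict(tray=.038,clamp=.048,jar_red=.013,jar_yellow=.013).items():
    for r in bot.landmark_of('wrist',n)[:1]: p=ray('wrist',r['at'],z); print(n,r['confidence'],rot2(-TH,p[:2]-OR)*1000)
for n,z in dict(tall_jar_mid=.05,tongs_mid=.011,brush=0,plate=0).items():
    save('scene','s2') if n=='tall_jar_mid' else 0
    for r in bot.landmark_of('scene',n)[:1]: print(n,ray('scene',r['at'],z))
print(np.round(bot.read_ft_force(),2),bot.read_t())
E
```

```text
tray 0.93 [179.72357722   3.17943295]
clamp 0.71 [80.08998467 87.86980256]
jar_red 0.65 [276.14279555 -40.57473307]
jar_yellow 0.57 [115.69345312 -27.33161863]
tall_jar_mid [ 0.54295989 -0.31819143  0.05      ]
tongs_mid [ 0.3866996  -0.18512108  0.011     ]
brush [0.49660393 0.16575852 0.        ]
plate [0.74491197 0.10406288 0.        ]
[-0.51 -0.19  0.52] 18.5083
```

View pics/w5.png

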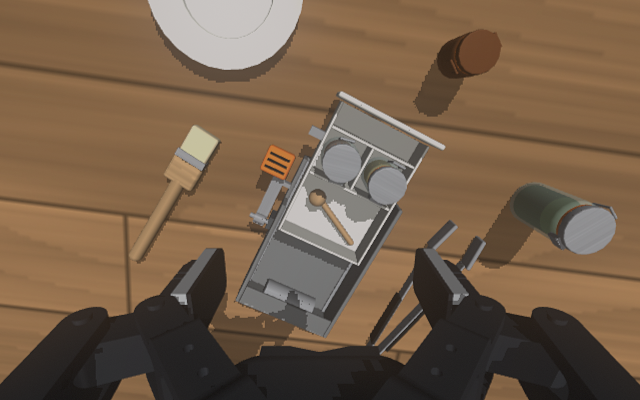

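The tray is fully out (panel at 179.7 mm, so 80 mm of travel). Both jars stand upright at (342,160) and (388,184), the pad is up at (278,162), and the neighbouring things are where they were.

```bash
python3 -c "
from rig import bot
print(bot.close_job())"
```

```text
the job is handed in; nothing more can be done
None
```

The tray is open at its stop and the job is handed in at about 18.5 s of the 42 s allowed; it reported no verdict.

- **Stop:** One fingertip pressed the thumb pad down with about 8 N. The other stopped the popped tray about 13 mm out, at about 3 N, and I held both for over 0.5 s.
- **Release:** I lifted off the pad, so the clamp was free before the tray went further. I then let the tray out against the finger at about 0.03 m/s until the force fell to zero, and moved clear. The force along the tray's path stayed near 3 N.

**Last checks:**
- The tray measured about 80 mm out.
- Both jars looked upright in the tray.
- The pad looked back up. I judged this from the picture; I did not measure the lever's angle.
- The tall jar, tongs, brush and plate measured within about 14 mm of their first positions. That is near the 15 mm limit, but the tall jar and plate stand well off the arm's path and look unmoved in the pictures, so I take it as detector scatter.
- Free of contact, the wrist force read about 0.5 N.

**Disagreement:** In the last picture the detector's best "jar_red" was the brown look-alike at caddy (276, -41). I checked the real red jar by eye instead.

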